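# Lay a separator and the next cassette on the cassette lift's pile

### The job

Pick up the thin black plastic separator plate from its stand, lower it until you feel the pile of test cassettes on the lift (its height is not known), and let go only once it rests there, square on the pile. Then pick up the loose full-size white cassette from the table and set it down on the separator in the same careful way, square above the pile. Do not drop either of them or press hard on the pile, and leave everything else where it is.

Things in the scene. Friction and masses are not known exactly. Their poses are not given: they have to be found in the camera images.
- lift: the lift: fixed grey housing 164 (x) x 86 x 62 mm high; a narrower braked stage (rigid below 100 N) rises from its middle, with a fixed pile of white cassettes and a separator, in line with the housing. Pile: 140 (x) x 50 mm, flat top, nothing above it. Height of its top NOT told: 110 to 180 mm above the table, new each time. Origin: centre of the housing's underside; x along the pile, z up
- separator: the separator: a flat plain black plastic plate, 150 (x) x 66 (y) x 5 mm thick, 0.08 kg nominal; loose on its stand, underside 25 mm above the table. Origin: centre of its underside; x along its length, z up. It overhangs the pile by 8 mm on each long side, leaving room for fingertips below it
- cassette: the loose full-size test cassette: a flat white plastic box, 140 (x) x 50 (y) x 20 mm high, 0.15 kg nominal, lying flat on the table with its grey marks up (either end may lead). Origin: centre of its underside; x along its length, z up
- stand: the separator's stand: a fixed grey block, 120 (x) x 40 (y) x 25 mm high (with a foot 150 x 30 x 4 mm), narrower than the separator, so its long edges overhang by 13 mm. Origin: centre of its underside, on the table; x along its length
- short_cassette: bystander: a small white cassette, 84 x 38 x 14 mm, flat on the table; origin at the centre of its underside
- spatula: bystander: a flat steel spatula about 170 mm long, lying on the table, under 25 mm high
- tube_rack: bystander: a white two-shelf rack of capped tubes, 70 x 150 x 82 mm high; origin at the centre of its underside
- tip_box: bystander: a grey pipette-tip box with a clear top, 85 x 120 x 72 mm high; origin at the centre of its underside
- bottle: bystander: a white plastic bottle, 68 mm across, 120 mm high; origin at the centre of its underside
- dish: bystander: a covered round glass dish, 74 mm across, 18 mm high; origin at the centre of its underside
Mind the look-alikes: they are no part of the job. Leave any blue or turquoise look-alike of the cassette alone.

How it is judged:
On the way, in this order (a step that is already met when the one before it is completed fails the run):
1. the separator, still held in the fingers, rests against the top of the pile (contact force between separator and lift above 0.3 N and contact force between the fingers and separator above 0.3 N and horizontal distance between separator and lift below 0.03 m and angle between separator's own z axis and vertical below 0.15 rad), for 0.1 s.
2. the separator is let go and lies on the pile (contact force between separator and lift above 0.2 N and contact force between the fingers and separator below 0.05 N and horizontal distance between separator and lift below 0.02 m and angle between separator's own z axis and vertical below 0.06 rad), for 0.2 s.
3. the cassette, still held in the fingers, rests against the separator on the pile (contact force between cassette and separator above 0.3 N and contact force between the fingers and cassette above 0.3 N and horizontal distance between cassette and lift below 0.03 m and contact force between separator and lift above 0.2 N), for 0.1 s.
At the end, for the whole second after the job is handed in: The separator lies on the pile and the full-size cassette lies on the separator, both released, at rest and flat (within 0.06 rad), their centres within 14 mm of the point above the centre of the pile (seen from above) and their long sides within 0.2 rad of the pile's (contact force between separator and lift above 0.2 N and contact force between cassette and separator above 0.2 N and horizontal distance between each of separator, cassette and lift below 0.014 m and angle between the x axis of each of separator, cassette and the x axis of lift, either way round below 0.2 rad and angle between each of separator, cassette's own z axis and vertical below 0.06 rad and linear speed of each of separator, cassette below 0.02 m/s and angular speed of each of separator, cassette below 0.1 rad/s and contact force between the fingers and separator below 0.05 N and contact force between the fingers and cassette below 0.05 N); the robot touches nothing.
It fails at once if the pile is pressed hard (over 60 N) through the separator or the cassette (contact force between separator and lift above 60 N or contact force between cassette and separator above 60 N).
It fails at once if the robot pushes hard on the lift itself (over 60 N) (contact force between any of the fingers, the arm and lift above 60 N).
It fails at once if a bystander is moved more than 30 mm (distance of any of short_cassette, spatula, tube_rack, tip_box, bottle, dish from where it was at the start of the episode above 0.03 m).
It also fails if it takes over 64 s, if anything falls off the work surface, if the arm or the gripper's body presses on something with over 40 N, if the wrist force passes 120 N, or if a joint passes its speed limit or range.

### The arm

A 7-joint arm with a two-finger parallel gripper is mounted at the origin on the work surface. World frame = base frame: x ahead of the robot, y to its left, z up, the work surface at z = 0. Lengths are in m, angles in rad, forces in N, time in s.
With the tool pointing down it reaches from about 0.425 to 0.975 m from the base axis. Payload 16.7 kg.
Tool frame: the origin (TCP) lies at the very end of the fingers, on their centre line; the grasp point (between the pads) lies hold_point_z behind it (hold_point_z is the distance from the TCP to the grasp point, in m); z points along the fingers, y is the line along which they close (so a half turn about z gives the same grasp; the last joint's range is limited). The gripper opens to 85 mm and grips with 20 to 120 N. Pads are 22 mm wide; open, the fingers measure 114 mm over their backs; the gripper's body (76 mm by 85 mm) begins 54 mm behind the grasp point. The pads swing forward as they close: fully open they stand 13 mm farther back than shut.
Start: joints at [-1.484, 0.426, 0.074, 1.606, -0.034, 1.111, -0.067], TCP at [0.158, 0.656, 0.192] pointing down, gripper open.
Joint ranges: [-2.85, 2.85], [-0.5, 2.14], [-1.23, 1.37], [0.21, 2.46], [-1.02, 4.16], [0.16, 2.05], [-2.73, 2.73]. Speed limits (rad/s): [1.89, 1.89, 2.39, 2.39, 3.01, 3.01, 3.01].

### API

Orientations are given as a unit quaternion [w, x, y, z].
In Python, from bench import read_state, read_camera, sign_off, hold_point_z gives the robot as it stands. The module is installed in compiled form; this text tells all that it offers.
- The arm moves only by the shell command python3 -m jog 'ROWS'. ROWS is JSON, one flat list of numbers, 7 for each row, row after row: the shift along the tool's x, y, z in m, then the turn, a rotation vector about the tool's x, y, z in rad, then the closure, from -1 (fully open) to 1 (shut), so that 0 is half open. In form: [dx, dy, dz, ax, ay, az, hand, dx, dy, dz, ax, ay, az, hand, ...]. A call has 1 to 10 rows; each row shifts and turns the commanded pose from where the row before left it, along the tool's axes as they then stand; what a row does not reach is not made up. A row lasts 1/10 s, in which the tool goes at most 50 mm and 8.59 degrees, less where a joint would pass 70% of its speed; a pose out of reach is approached as far as the arm can. A call with a gripper value outside its range is refused whole. The fingers move at their own pace and stop on an object; the grip force is fixed at half the most. Time passes only in rows, so rows that do not move let the fingers close. It gives the time, the measured TCP pose, the force, the opening and the grip force at its end, in the units of the state.
- read_state(): the state, without advancing time (a new reading comes with each control period).
- read_camera(name): name is "scene" or "side" or "wrist"; returns a dict with "color" (384x512x3 uint8, red, green, blue), "range_z" (384x512 float32, m along the optical axis (not along the pixel's ray), 0 where there is no reading), "K" (3x3 intrinsics, pixels), "world_from_camera" (4x4, takes a point from camera to world coordinates). Camera axes: x right, y up, looking along -z (the intrinsics and any distortion apply to the point x, -y, -z); pixel columns grow to the right and rows downward; lengths in m; the calibration is good to about 2 mm. A picture is of the moment at which its call begins.
- sign_off(): hands the job in; it is judged then, once.
The state is a dict: "t": time; "qpos": joint angles; "qd": joint speeds; "joint_torque": joint torques, N m; "eef_pos": TCP position; "eef_rot": TCP orientation; "ft_force": force on the tool from outside, world axes, zero at the start; "torque": the same for the moment, N m; "gripper_width": finger opening in m; "finger_force": force on a finger pad.
Only numpy, scipy, OpenCV 4.12 (cv2) and the standard library are available. Lean on these libraries where they do the work, as an engineer would, in place of code of your own. Each camera call takes 0.05 s, during which the arm holds its last target. There are 200 camera calls.

## Working session

There is one attempt and no reset: what is moved stays moved. The work goes in short steps, Python scripts to look and compute and a shell command to move; the robot and the scene stay as the last step left them, time stands still between calls to the robot, and variables do not carry over. Pictures are saved under pics/ and viewed, at most 10 in all, crops included, and the job is handed in when it is done.

```bash
mkdir -p pics
cat > h.py <<'E'
import numpy as np, cv2
from bench import read_state, read_camera, hold_point_z
def cloud(c):
    z=c["range_z"];K=c["K"];h,w=z.shape
    u,v=np.meshgrid(np.arange(w),np.arange(h))
    p=np.stack([(u-K[0,2])/K[0,0]*z,-(v-K[1,2])/K[1,1]*z,-z,np.ones_like(z)],-1)
    return (p@c["world_from_camera"].T)[...,:3]
def save(n,im): cv2.imwrite("pics/"+n,im[...,::-1])
E
python3 - <<'E'
from h import *
import pickle
s=read_state();print(s["t"],s["eef_pos"],s["eef_rot"],s["gripper_width"],hold_point_z)
for n in("scene","side"):
    c=read_camera(n);pickle.dump(c,open(n+".pkl","wb"));save(n+"0.png",c["color"]);print(c["world_from_camera"][:3,3],c["K"][0,0])
E
```

```text
0.0 [0.15824963 0.65570642 0.19160069] [-3.41293802e-05  1.18127037e-01  9.92998280e-01 -6.47136107e-04] 0.08524337411572322 0.0187
[ 1.15583434 -0.10329147  0.76958564] 383.74878572175476
[-0.00391022  0.56047979  0.5604199 ] 370.7182223902799
```

View pics/scene0.png

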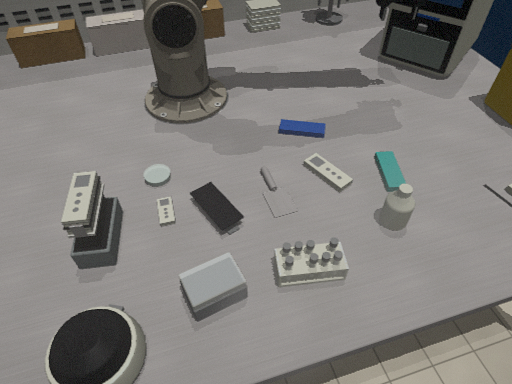

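View pics/side0.png

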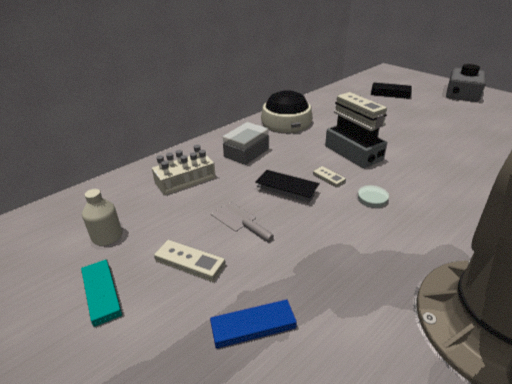

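Scene view: separator is the black plate at (217,207); the lift with its white pile is at (95,215). The loose white cassette at (328,171) has grey marks and is full size. The other cassettes are the short white one (166,210), the blue one (302,128) and the teal one (390,170). Side view: separator (287,185), pile (360,110), cassette (190,259).

```bash
cat > m.py <<'E'
from h import *
import pickle
def rect(P,m,seed,zlo,zhi,name):
    mm=(m&(P[...,2]>zlo)&(P[...,2]<zhi)).astype(np.uint8)
    n,l=cv2.connectedComponents(mm)
    k=l[seed[1]-4:seed[1]+5,seed[0]-4:seed[0]+5];k=k[k>0]
    if not len(k): print(name,"none",P[seed[1],seed[0]]);return
    q=P[l==np.bincount(k).argmax()]
    r=cv2.minAreaRect((q[:,:2]*1000).astype(np.float32))
    (c,(w,h),a)=r
    if w<h:w,h,a=h,w,a+90
    a=(a+90)%180-90
    print(name,"c",np.round(c,1),"size",round(w,1),round(h,1),"yaw",round(a,1),"z med",np.round(np.median(q[:,2]),4),len(q))
if __name__=="__main__":
    for n,S in(("scene",dict(sep=(217,207),pile=(83,190),cas=(328,171),house=(100,245),short=(166,210))),("side",dict(sep=(287,183),pile=(360,108),cas=(190,259),short=(329,176)))):
        c=pickle.load(open(n+".pkl","rb"));P=cloud(c);hsv=cv2.cvtColor(c["color"],cv2.COLOR_RGB2HSV)
        for k,s in S.items():
            z=P[s[1],s[0],2];print(n,k,np.round(P[s[1],s[0]],4),end=" ")
            rect(P,(c["range_z"]>0),s,z-.007,z+.007,k)
    for f in("scene","side"):
        c=cv2.imread(f"pics/{f}0.png")
    a=cv2.imread("pics/scene0.png");
    cv2.imwrite("pics/crop.png",np.hstack([cv2.resize(a[140:200,290:370],(400,300),interpolation=2),cv2.resize(a[165:270,55:195],(400,300),interpolation=2)]))
E
python3 m.py
```

```text
scene sep [ 0.5368 -0.0189  0.0301] sep c [526.9 -19.2] size 151.7 67.1 yaw 19.8 z med 0.031 1223
scene pile [ 0.5166 -0.2968  0.1669] pile c [ 526.8 -304.9] size 142.1 51.6 yaw -10.1 z med 0.1651 1226
scene cas [0.4987 0.3029 0.0219] cas c [491.8 304.9] size 140.7 53.6 yaw 22.3 z med 0.0207 712
scene house [ 0.5919 -0.2958  0.0641] house c [ 526.8 -304.6] size 164.8 86.2 yaw -9.7 z med 0.0633 1000
scene short [ 0.4937 -0.1435  0.0151] short c [ 491.4 -144.5] size 86.8 38.5 yaw -2.3 z med 0.0151 405
side sep [ 0.5211 -0.0128  0.0322] sep c [525.3 -16.9] size 150.8 69.2 yaw 19.5 z med 0.0303 934
side pile [ 0.5043 -0.2725  0.1596] pile c [ 523.2 -301.3] size 142.0 53.0 yaw -10.0 z med 0.1638 560
side cas [0.483  0.3095 0.0189] cas c [489.1 308.6] size 141.2 52.5 yaw 22.2 z med 0.0201 1401
side short [ 0.484  -0.137   0.0138] short c [ 487.8 -141.7] size 84.3 41.4 yaw -3.0 z med 0.0139 310
```

View pics/crop.png

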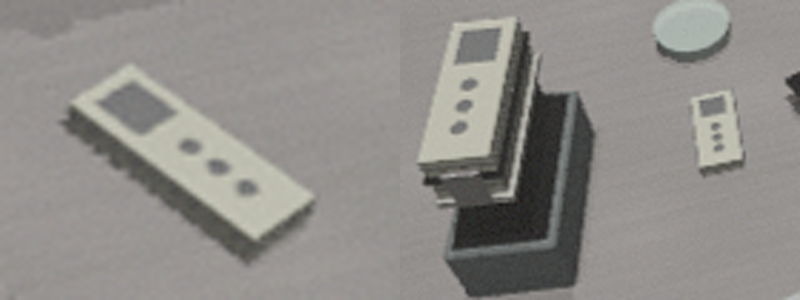

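The left crop is the full-size cassette at (328,171): it measures 141 x 53 mm with its top at 20 mm, and it has grey marks. The short one (166,210) is 86 x 39 mm and the pile is fixed on the lift, so this is the one. The separator measures 151 x 67 mm with its top at 30 mm, as given. Pile top is near z = 0.1645.

```bash
cat >> h.py <<'E'
from scipy.spatial.transform import Rotation as R
def togo(x,y,z,yaw):
    s=read_state();M=R.from_quat(np.roll(s["eef_rot"],-1)).as_matrix()
    yw=np.degrees(np.arctan2(M[1,1],M[0,1]));a=np.radians(yaw)
    ty=np.array([np.cos(a),np.sin(a),0]);tz=np.array([0,0,-1.]);G=np.column_stack([np.cross(ty,tz),ty,tz])
    d=np.array([x,y,z])-s["eef_pos"]
    print("t",s["t"],"pos",np.round(s["eef_pos"],4),"yawY",round(yw,2),"turn(tool rotvec)",np.round(R.from_matrix(M.T@G).as_rotvec(),4),
     "shift now-frame mm",np.round(M.T@d*1e3,1),"after-turn mm",np.round(G.T@d*1e3,1),"F",np.round(s["ft_force"],2),"w",round(s["gripper_width"],4),"ff",np.round(s["finger_force"],2))
E
python3 - <<'E'
from h import *;import pickle
togo(.48,.2,.19,109.6)
togo(.526,-.018,.19,109.6)
for n in("scene","side"):
    P=cloud(pickle.load(open(n+".pkl","rb"))).reshape(-1,3);a=np.radians(-10);d=P[:,:2]-[.525,-.303]
    u=d@[np.cos(a),np.sin(a)];v=d@[-np.sin(a),np.cos(a)];k=(abs(u)<.06)&(abs(v)<.05)
    for z in np.arange(.07,.17,.01):
        m=k&(P[:,2]>z)&(P[:,2]<=z+.01)
        if m.any(): print(n,round(z,2),m.sum(),np.round(np.percentile(v[m],[2,98])*1e3))
E
```

```text
t 0.1 pos [0.1583 0.6558 0.1917] yawY 76.43 turn(tool rotvec) [-1.100e-03 -3.000e-04 -5.789e-01] shift now-frame mm [-419.7 -367.6    2.1] after-turn mm [-150.2 -537.3    1.7] F [-0.1  -0.27 -0.36] w 0.0852 ff 0.0
t 0.1 pos [0.1583 0.6558 0.1917] yawY 76.43 turn(tool rotvec) [-1.100e-03 -3.000e-04 -5.789e-01] shift now-frame mm [-515.5 -568.7    2.4] after-turn mm [-120.4 -758.1    1.7] F [-0.1  -0.27 -0.36] w 0.0852 ff 0.0
scene 0.07 88 [-21.  20.]
scene 0.08 99 [-21.  21.]
scene 0.09 75 [-10.  20.]
scene 0.11 88 [21. 26.]
scene 0.12 100 [22. 26.]
scene 0.13 50 [22. 24.]
scene 0.14 119 [22. 25.]
scene 0.15 88 [22. 24.]
scene 0.16 1021 [-25.  23.]
side 0.07 104 [-7. 24.]
side 0.08 112 [-6. 24.]
side 0.09 108 [ 7. 23.]
side 0.1 87 [18. 23.]
side 0.11 106 [22. 30.]
side 0.12 113 [21. 28.]
side 0.13 98 [21. 27.]
side 0.14 128 [22. 28.]
side 0.15 118 [22. 27.]
side 0.16 350 [-23.  25.]
```

```bash
python3 -m jog '[-0.01,-0.03,0,0,0,-0.1447,-1,-0.01,-0.034,0,0,0,-0.1447,-1,-0.01,-0.034,0,0,0,-0.1447,-1,-0.01,-0.034,0,0,0,-0.1447,-1,-0.01,-0.034,0,0,0,0,-1,-0.01,-0.034,0,0,0,0,-1,-0.01,-0.034,0,0,0,0,-1,-0.01,-0.034,0,0,0,0,-1,-0.01,-0.034,0,0,0,0,-1,-0.01,-0.034,0,0,0,0,-1]'
python3 -c "
from h import *
togo(.48,.2,.19,109.6);togo(.526,-.018,.19,109.6)"
```

```text
t: 1.1
eef_pos: [0.3216, 0.3515, 0.1922]
eef_rot: [-0.0, -0.17, 0.985, -0.0]
ft_force: [0.4, 0.9, -0.4]
gripper_width: 0.0856
finger_force: 0.0
t 1.1 pos [0.3216 0.3515 0.1922] yawY 109.59 turn(tool rotvec) [-0.0001 -0.0003 -0.0002] shift now-frame mm [ -98.4 -195.9    2.2] after-turn mm [ -98.4 -195.9    2.2] F [ 0.39  0.9  -0.37] w 0.0856 ff 0.0
t 1.1 pos [0.3216 0.3515 0.1922] yawY 109.59 turn(tool rotvec) [-0.0001 -0.0003 -0.0002] shift now-frame mm [ -68.7 -416.7    2.2] after-turn mm [ -68.6 -416.7    2.2] F [ 0.39  0.9  -0.37] w 0.0856 ff 0.0
```

```bash
python3 -m jog '[-0.02,-0.03,0,0,0,0,-1,-0.025,-0.036,0,0,0,0,-1,-0.025,-0.036,0,0,0,0,-1,-0.01,-0.036,0,0,0,0,-1,0,-0.04,0,0,0,0,-1,0,-0.04,0,0,0,0,-1,0.003,-0.04,0,0,0,0,-1,0.003,-0.04,0,0,0,0,-1,0.003,-0.04,0,0,0,0,-1,0.003,-0.03,0,0,0,0,-1]'; python3 -m jog '[0,-0.03,0,0,0,0,-1,0,-0.02,0,0,0,0,-1,0,0,0,0,0,0,-1]'
cat > w.py <<'E'
from h import *
import sys
# wrist look: name, z of top
c=read_camera("wrist");P=cloud(c);z0=float(sys.argv[2]);save(sys.argv[1]+".png",c["color"])
x,y=map(float,sys.argv[3:5])
m=((abs(P[...,2]-z0)<.006)&(np.hypot(P[...,0]-x,P[...,1]-y)<.12)&(c["range_z"]>0)).astype(np.uint8)
n,l,st,_=cv2.connectedComponentsWithStats(m);k=1+st[1:,4].argmax();q=P[l==k]
print("px box",st[k],"r",cv2.minAreaRect((q[:,:2]*1000).astype(np.float32)),"z",np.median(q[:,2]))
togo(*map(float,sys.argv[3:7]))
E
python3 w.py w1 .030 .526 -.018 .15 109.6
```

```text
t: 2.1
eef_pos: [0.5087, 0.0265, 0.1923]
eef_rot: [-0.0, -0.169, 0.986, -0.0]
ft_force: [-0.7, 0.6, 0.3]
gripper_width: 0.0852
finger_force: 0.0
t: 2.4
eef_pos: [0.5256, -0.0209, 0.1922]
eef_rot: [-0.0, -0.168, 0.986, -0.0]
ft_force: [0.1, 0.5, -0.4]
gripper_width: 0.0853
finger_force: 0.0
px box [ 226  102   57  118 6222] r ((525.1892700195312, -18.683059692382812), (149.70223999023438, 66.09205627441406), 19.807891845703125) z 0.03050394280184926
t 2.45 pos [ 0.5252 -0.0191  0.1921] yawY 109.46 turn(tool rotvec) [-0.0002 -0.0006 -0.0024] shift now-frame mm [-1.2  0.8 42.1] after-turn mm [-1.2  0.8 42.1] F [-0.47  0.5  -1.29] w 0.0852 ff 0.0
```

View pics/w1.png

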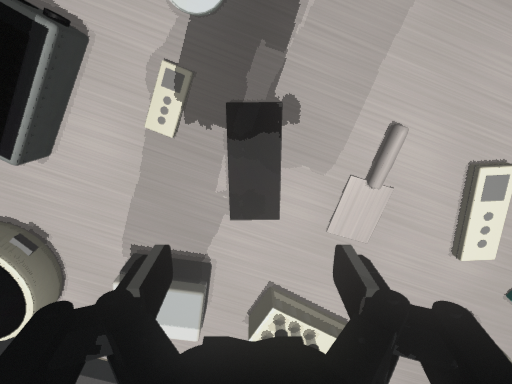

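The wrist view shows the separator at (254,160), clear of neighbours, and its centre and yaw agree with the scene view to about 1 mm. I'll descend and grip.

```bash
python3 -m jog '[0,0,0.03,0,0,-0.005,-1,0,0,0.03,0,0,0,-1,0,0,0.03,0,0,0,-1,0,0,0.03,0,0,0,-1,0,0,0.025,0,0,0,-1,0,0,0.02,0,0,0,-1,0,0,0.01,0,0,0,-1,0,0,0.007,0,0,0,-1,0,0,0,0,0,0,-1]'
python3 -c "
from h import *
togo(.5252,-.0187,.010,109.8)"
```

```text
t: 3.35
eef_pos: [0.5251, -0.0177, 0.0101]
eef_rot: [-0.0, -0.173, 0.985, 0.0]
ft_force: [0.1, 0.3, -0.0]
gripper_width: 0.0855
finger_force: 0.0
t 3.35 pos [ 0.5251 -0.0177  0.0101] yawY 109.9 turn(tool rotvec) [ 0.0002 -0.0006  0.0018] shift now-frame mm [ 0.2 -1.   0.1] after-turn mm [ 0.2 -1.   0.1] F [ 0.09  0.3  -0.02] w 0.0855 ff 0.0
```

```bash
python3 -m jog '[0,-0.001,0.005,0,0,0,-1,0,0,0,0,0,0,0,0,0,0,0,0,0,1,0,0,0,0,0,0,1,0,0,0,0,0,0,1,0,0,0,0,0,0,1,0,0,0,0,0,0,1]'
python3 -m jog '[0,0,-0.005,0,0,0,1,0,0,-0.01,0,0,0,1,0,0,-0.015,0,0,0,1,0,0,-0.02,0,0,0,1,0,0,0,0,0,0,1]'
python3 -c "
from h import *
togo(.525,-.303,.22,80)
c=read_camera('wrist');save('w2.png',c['color'])"
```

```text
t: 4.05
eef_pos: [0.5256, -0.019, 0.0054]
eef_rot: [0.0, -0.173, 0.985, -0.0]
ft_force: [0.4, -0.7, -0.4]
gripper_width: 0.0001
finger_force: 0.0
t: 4.55
eef_pos: [0.5272, -0.019, 0.0581]
eef_rot: [0.002, -0.172, 0.985, 0.0]
ft_force: [-0.4, 0.4, -0.7]
gripper_width: -0.0001
finger_force: 0.0
t 4.55 pos [ 0.5272 -0.019   0.0581] yawY 109.86 turn(tool rotvec) [3.000e-04 3.800e-03 5.212e-01] shift now-frame mm [  97.9 -266.5 -162.1] after-turn mm [ -47.2 -280.  -161.9] F [-0.42  0.4  -0.75] w -0.0001 ff 0.0
```

View pics/w2.png

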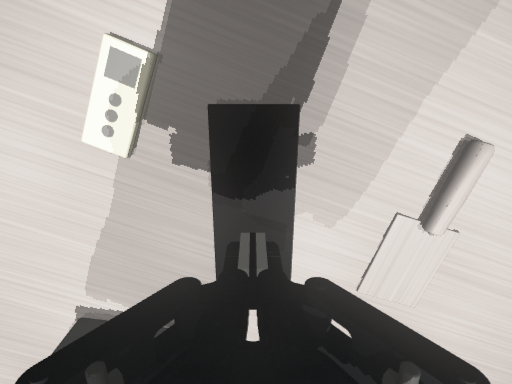

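The fingers shut empty (opening 0) above the plate, which lies at (254,190) in this view. I'll re-measure the plate and check the cause.

```bash
python3 -m jog '[0,0,-0.03,0,0,0,-1,0,0,-0.03,0,0,0,-1,0,0,-0.03,0,0,0,-1,0,0,-0.02,0,0,0,-1,0,0,0,0,0,0,-1]'
python3 w.py w3 .030 .525 -.019 .005 109.8
python3 - <<'E'
from h import *
from m import rect
c=read_camera("wrist");P=cloud(c);s=read_state()
M=c["world_from_camera"];p=np.linalg.inv(M)@np.append(s["eef_pos"],1);K=c["K"]
print("cam",M[:3,3],"tcp px",K[0,0]*p[0]/-p[2]+K[0,2],K[1,1]*p[1]/p[2]+K[1,2],"depth",-p[2])
c=read_camera("side");P=cloud(c);rect(P,c["range_z"]>0,(287,183),.024,.037,"side");save("side1.png",cv2.resize(c["color"][130:260,200:380],(720,520)))
E
```

```text
t: 5.1
eef_pos: [0.5269, -0.0189, 0.1677]
eef_rot: [0.002, -0.173, 0.985, 0.0]
ft_force: [0.1, 0.3, -1.1]
gripper_width: 0.0722
finger_force: 0.0
px box [ 223  101   61  126 7114] r ((525.7648315429688, -18.45677947998047), (149.5119171142578, 66.21893310546875), 19.836538314819336) z 0.03049200043600192
t 5.15 pos [ 0.5261 -0.0188  0.1661] yawY 109.89 turn(tool rotvec) [-0.      0.0019  0.0015] shift now-frame mm [  1.4   0.2 161.1] after-turn mm [  1.1   0.2 161.1] F [ 0.37  0.54 -0.28] w 0.0791 ff 0.0
cam [ 0.44675771 -0.04711069  0.34799871] tcp px 252.21062659694493 217.73888005967453 depth 0.20008662670877508
side c [525.5 -17.5] size 150.9 70.1 yaw 19.4 z med 0.0303 941
```

View pics/side1.png

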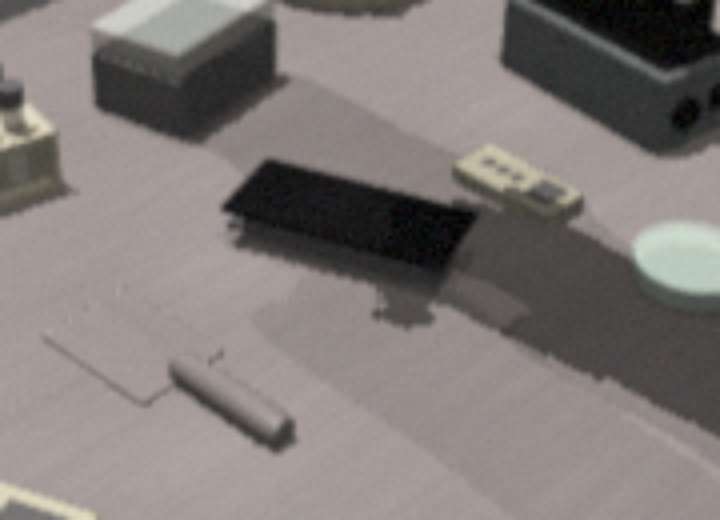

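The plate has not moved; it is still on its stand, at crop (350,215). So the fingertips must have been above it. I'll measure the real fingertips in the wrist depth against eef_pos.

```bash
cat > f.py <<'E'
from h import *
c=read_camera("wrist");P=cloud(c);s=read_state();M=R.from_quat(np.roll(s["eef_rot"],-1)).as_matrix()
T=(P-s["eef_pos"])@M
z=c["range_z"]
for x0,x1 in((110,250),(256,400)):
    for v in range(200,330,12):
        k=np.zeros(z.shape,bool);k[v:v+6,x0:x1]=1;k&=(T[...,2]<.012)&(z>0)&(abs(T[...,1])<.08)
        if k.any(): print(x0,v,"n",k.sum(),"tool x,y,z med",np.round(np.median(T[k],0)*1e3),"y rng",np.round([T[k][:,1].min()*1e3,T[k][:,1].max()*1e3]),"maxz",np.round(T[k][:,2].max()*1e3))
print(s["gripper_width"],s["eef_pos"])
E
python3 f.py; python3 -m jog '[0,0,0,0,0,0,1,0,0,0,0,0,0,1,0,0,0,0,0,0,1,0,0,0,0,0,0,1,0,0,0,0,0,0,1,0,0,0,0,0,0,1]' ; python3 f.py
```

```text
110 248 n 122 tool x,y,z med [ 12. -44. -61.] y rng [-49. -42.] maxz -53.0
110 260 n 228 tool x,y,z med [  9. -44. -69.] y rng [-56. -42.] maxz -53.0
110 272 n 281 tool x,y,z med [  8. -43. -77.] y rng [-56. -42.] maxz -54.0
110 284 n 315 tool x,y,z med [  8. -43. -85.] y rng [-56. -42.] maxz -60.0
110 296 n 322 tool x,y,z med [  8. -44. -92.] y rng [-52. -41.] maxz -67.0
110 308 n 295 tool x,y,z med [  13.  -42. -103.] y rng [-49. -32.] maxz -77.0
110 320 n 288 tool x,y,z med [  17.  -36. -113.] y rng [-47. -28.] maxz -107.0
256 248 n 122 tool x,y,z med [ 12.  45. -61.] y rng [43. 50.] maxz -53.0
256 260 n 228 tool x,y,z med [  9.  45. -69.] y rng [43. 57.] maxz -53.0
256 272 n 282 tool x,y,z med [  8.  44. -76.] y rng [43. 57.] maxz -54.0
256 284 n 316 tool x,y,z med [  8.  44. -84.] y rng [42. 57.] maxz -59.0
256 296 n 351 tool x,y,z med [ 12.  45. -95.] y rng [42. 54.] maxz -69.0
256 308 n 319 tool x,y,z med [  13.   43. -103.] y rng [33. 52.] maxz -77.0
256 320 n 314 tool x,y,z med [  17.   37. -113.] y rng [28. 49.] maxz -107.0
0.08533527552141763 [ 0.52495413 -0.01892648  0.16
[... 702 characters left out ...]
 med [  13.  -27. -109.] y rng [-47.  -2.] maxz -87.0
256 236 n 59 tool x,y,z med [ 12.   4. -50.] y rng [2. 7.] maxz -47.0
256 248 n 143 tool x,y,z med [  8.   8. -58.] y rng [ 2. 14.] maxz -52.0
256 260 n 155 tool x,y,z med [  9.   8. -68.] y rng [ 2. 14.] maxz -64.0
256 272 n 186 tool x,y,z med [ 13.   8. -83.] y rng [ 2. 28.] maxz -76.0
256 284 n 506 tool x,y,z med [ 13.  19. -90.] y rng [ 2. 35.] maxz -76.0
256 296 n 626 tool x,y,z med [ 13.  21. -97.] y rng [ 2. 40.] maxz -77.0
256 308 n 742 tool x,y,z med [  13.   25. -103.] y rng [ 2. 45.] maxz -76.0
256 320 n 813 tool x,y,z med [  13.   28. -108.] y rng [ 3. 48.] maxz -86.0
8.325876267190687e-05 [ 0.52562632 -0.01899087  0.16533152]
```

The wrist depth shows the shut fingertips about 47 mm short of the reported TCP, and about 58 mm short when open. That explains the empty grasp. From here I'll allow for it: with the tips at z ≈ 0.013 around the plate, eef z is about -0.043. I'll go down carefully and watch the force.

```bash
python3 -m jog '[0,0,0,0,0,0,-1,0,0,0.02,0,0,0,-1,0,0,0.03,0,0,0,-1,0,0,0.03,0,0,0,-1,0,0,0.03,0,0,0,-1,0,0,0.03,0,0,0,-1,0,0,0.02,0,0,0,-1,0,0,0.01,0,0,0,-1,0,0,0,0,0,0,-1]'; python3 -m jog '[0,0,0.01,0,0,0,-1,0,0,0.01,0,0,0,-1,0,0,0.005,0,0,0,-1,0,0,0,0,0,0,-1]'; python3 f.py | sed -n 1,3p; python3 -c "
from h import *
togo(.5255,-.0186,-.043,109.8)"
```

```text
t: 6.85
eef_pos: [0.525, -0.0191, -0.0055]
eef_rot: [-0.001, -0.173, 0.985, -0.0]
ft_force: [-0.1, -0.6, 0.4]
gripper_width: 0.0854
finger_force: 0.0
t: 7.25
eef_pos: [0.5253, -0.019, -0.0302]
eef_rot: [-0.0, -0.173, 0.985, 0.0]
ft_force: [0.3, -0.2, 0.0]
gripper_width: 0.0853
finger_force: 0.0
110 200 n 821 tool x,y,z med [ 27. -41. -32.] y rng [-80.  -1.] maxz -29.0
110 212 n 807 tool x,y,z med [ 19. -40. -32.] y rng [-80.  -1.] maxz -28.0
110 224 n 795 tool x,y,z med [ 11. -41. -32.] y rng [-80.  -1.] maxz -28.0
t 7.3 pos [ 0.5255 -0.019  -0.0298] yawY 109.87 turn(tool rotvec) [ 0.0001 -0.0004  0.0013] shift now-frame mm [-0.2  0.4 13.2] after-turn mm [-0.2  0.4 13.2] F [-0.31  0.24 -0.19] w 0.0851 ff 0.0
```

```bash
python3 -m jog '[0,0,0.008,0,0,0,-1,0,0,0.005,0,0,0,-1,0,0,0,0,0,0,-0.6,0,0,0,0,0,0,1,0,0,0,0,0,0,1,0,0,0,0,0,0,1,0,0,0,0,0,0,1]'
```

```text
t: 8.0
eef_pos: [0.5257, -0.019, -0.0426]
eef_rot: [0.0, -0.173, 0.985, -0.0]
ft_force: [-1.5, -0.0, 1.7]
gripper_width: 0.0645
finger_force: 66.1
```

Gripped (64.5 mm, 66 N). Next I'll lift and carry.

```bash
python3 -m jog '[0,0,-0.005,0,0,0,1,0,0,-0.01,0,0,0,1,0,0,-0.02,0,0,0,1,0,0,-0.025,0,0,0,1,0,0,-0.03,0,0,0,1,0,0,-0.03,0,0,0,1,0,0,-0.03,0,0,0,1,0,0,-0.02,0,0,0,1,0,0,-0.01,0,0,0,1,0,0,0,0,0,0,1]'
python3 -m jog '[0,0,0,0,0,0.06,1,0,0,0,0,0,0.09,1,0,0,0,0,0,0.1,1,0,0,0,0,0,0.1,1,0,0,0,0,0,0.1,1,0,0,0,0,0,0.07,1,0,0,0,0,0,0,1]'
python3 -c "
from h import *
togo(.525,-.303,.13,80)"
```

```text
t: 9.0
eef_pos: [0.5262, -0.0188, 0.1386]
eef_rot: [0.001, -0.173, 0.985, 0.0]
ft_force: [-0.8, 0.3, -1.4]
gripper_width: 0.0648
finger_force: 66.2
t: 9.7
eef_pos: [0.5249, -0.019, 0.1362]
eef_rot: [-0.001, 0.087, 0.996, -0.0]
ft_force: [0.3, 0.2, -0.8]
gripper_width: 0.0645
finger_force: 66.2
t 9.7 pos [ 0.5249 -0.019   0.1362] yawY 80.01 turn(tool rotvec) [-0.001  -0.0016  0.0002] shift now-frame mm [ -49.3 -279.7    6.4] after-turn mm [ -49.4 -279.7    6.2] F [ 0.34  0.19 -0.85] w 0.0645 ff 66.21
```

```bash
python3 -m jog '[-0.003,-0.015,0,0,0,0,1,-0.005,-0.03,0,0,0,0,1,-0.006,-0.035,0,0,0,0,1,-0.006,-0.035,0,0,0,0,1,-0.006,-0.035,0,0,0,0,1,-0.006,-0.035,0,0,0,0,1,-0.006,-0.035,0,0,0,0,1,-0.006,-0.03,0,0,0,0,1,-0.004,-0.02,0,0,0,0,1,-0.001,-0.01,0,0,0,0,1]'
python3 -m jog '[0,0,0,0,0,0,1,0,0,0,0,0,0,1]'
cat > pl.py <<'E'
from h import *
import sys
from m import rect
zt=float(sys.argv[1])
for n,s in(("scene",(85,195)),("side",(360,100))):
    c=read_camera(n);P=cloud(c);m=(abs(P[...,2]-zt)<.008)&(np.hypot(P[...,0]-.525,P[...,1]+.303)<.13)
    col=c["color"].astype(int);dark=col.max(-1)<110
    if sys.argv[2]=="sep": m&=dark
    else: m&=~dark
    mm=cv2.morphologyEx(m.astype(np.uint8),cv2.MORPH_OPEN,np.ones((2,2)))>0
    q=P[mm]
    if len(q)>30: print(n,len(q),cv2.minAreaRect((q[:,:2]*1e3).astype(np.float32)),"z",np.median(q[:,2]))
    save(sys.argv[3]+n+".png",c["color"])
togo(.525,-.303,.1,80)
E
python3 pl.py .203 sep p1
```

```text
t: 10.7
eef_pos: [0.5248, -0.3052, 0.1365]
eef_rot: [-0.001, 0.086, 0.996, -0.0]
ft_force: [-0.0, 0.1, -0.2]
gripper_width: 0.0646
finger_force: 66.2
t: 10.9
eef_pos: [0.5256, -0.3021, 0.1368]
eef_rot: [-0.0, 0.086, 0.996, 0.0]
ft_force: [0.2, 0.2, -0.5]
gripper_width: 0.0645
finger_force: 66.2
scene 627 ((752.6558227539062, -211.68930053710938), (826.3185424804688, 120.0404052734375), 23.31420135498047) z 0.21028054488184544
side 441 ((384.54681396484375, -150.60943603515625), (212.36334228515625, 1613.83154296875), 33.86674880981445) z 0.20971803095199343
t 11.0 pos [ 0.5259 -0.3017  0.1371] yawY 80.2 turn(tool rotvec) [ 0.0006 -0.0003  0.0035] shift now-frame mm [ 0.7 -1.4 37.1] after-turn mm [ 0.7 -1.4 37.1] F [-0.06 -0.29 -0.75] w 0.0646 ff 66.21
```

Run:
```python
import cv2,numpy as np
a=cv2.imread("pics/p1scene.png")[100:280,30:180];b=cv2.imread("pics/p1side.png")[50:200,280:460]
cv2.imwrite("pics/p1.png",np.hstack([cv2.resize(a,(400,480)),cv2.resize(b,(400,480))]))
```

```text
(no output)
```

View pics/p1.png

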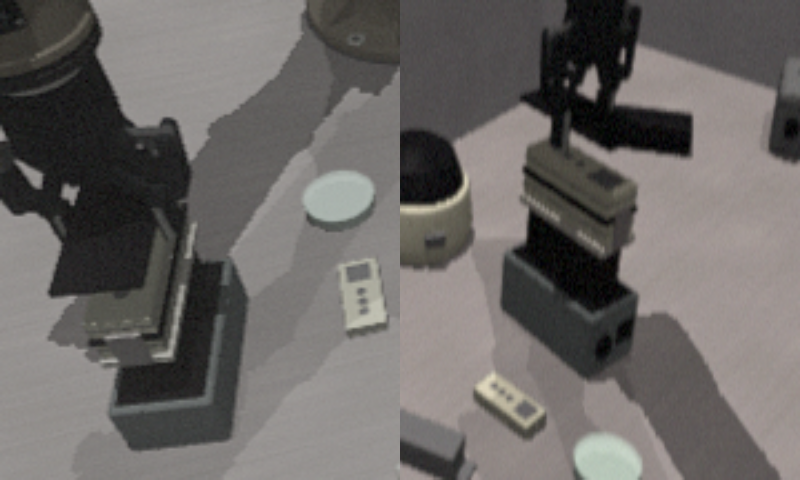

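```bash
python3 -m jog '[0,-0.001,0.01,0,0,0.002,1,0,0,0.01,0,0,0,1,0,0,0.007,0,0,0,1,0,0,0.003,0,0,0,1,0,0,0,0,0,0,1]'
```

```text
t: 11.5
eef_pos: [0.5251, -0.3041, 0.1066]
eef_rot: [-0.001, 0.087, 0.996, 0.0]
ft_force: [-0.2, -0.3, -1.5]
gripper_width: 0.0644
finger_force: 66.2
```

Both crops show the plate level and held above the pile, in line with it (left crop (110,250), right crop (620,120)). Now the slow approach.

```bash
python3 -m jog '[0,0,0.003,0,0,0,1,0,0,0.002,0,0,0,1,0,0,0.001,0,0,0,1,0,0,0,0,0,0,1]';python3 -m jog '[0,0,0.001,0,0,0,1,0,0,0,0,0,0,1]';python3 -m jog '[0,0,0.001,0,0,0,1,0,0,0,0,0,0,1]'
```

```text
t: 11.9
eef_pos: [0.5255, -0.3042, 0.1013]
eef_rot: [-0.0, 0.087, 0.996, -0.0]
ft_force: [0.6, 1.1, -1.5]
gripper_width: 0.0644
finger_force: 66.2
t: 12.1
eef_pos: [0.5255, -0.3042, 0.1003]
eef_rot: [-0.0, 0.087, 0.996, -0.0]
ft_force: [0.5, 0.9, -0.7]
gripper_width: 0.0647
finger_force: 66.2
t: 12.3
eef_pos: [0.5255, -0.3042, 0.0992]
eef_rot: [-0.0, 0.087, 0.996, -0.0]
ft_force: [-0.3, 0.0, -1.6]
gripper_width: 0.0644
finger_force: 66.2
```

```bash
python3 -m jog '[0,0,0.001,0,0,0,1,0,0,0,0,0,0,1]'|sed -n 2,4p;python3 -m jog '[0,0,0.0007,0,0,0,1,0,0,0,0,0,0,1]'|sed -n 2,4p
```

```text
eef_pos: [0.5254, -0.3042, 0.0982]
eef_rot: [-0.0, 0.087, 0.996, -0.0]
ft_force: [0.7, 0.7, -1.3]
eef_pos: [0.5254, -0.3042, 0.0975]
eef_rot: [-0.0, 0.087, 0.996, -0.0]
ft_force: [0.7, -0.7, -0.7]
```

```bash
python3 -m jog '[0,0,0.0006,0,0,0,1,0,0,0,0,0,0,1]'|sed -n 2,4p;python3 -m jog '[0,0,0.0006,0,0,0,1,0,0,0,0,0,0,1]'|sed -n 2,4p
```

```text
eef_pos: [0.5255, -0.3042, 0.097]
eef_rot: [-0.0, 0.087, 0.996, -0.0]
ft_force: [-0.0, -0.7, -0.5]
eef_pos: [0.5255, -0.3042, 0.0964]
eef_rot: [-0.0, 0.087, 0.996, -0.0]
ft_force: [-0.6, 0.5, -1.4]
```

```bash
python3 -m jog '[0,0,0.0006,0,0,0,1,0,0,0,0,0,0,1]'|sed -n 2,4p
```

```text
eef_pos: [0.5255, -0.3042, 0.0963]
eef_rot: [0.0, 0.087, 0.996, 0.0]
ft_force: [-2.9, 2.6, 7.2]
```

Contact at eef z 0.0963 (7 N), as predicted. I'll hold briefly, then release in place.

```bash
python3 -m jog '[0,0,0,0,0,0,1,0,0,0,0,0,0,1]'|sed -n 2,4p; python3 -m jog '[0,0,0,0,0,0,-1,0,0,0,0,0,0,-1,0,0,0,0,0,0,-1,0,0,0,0,0,0,-1,0,0,0,0,0,0,-1]'; python3 -m jog '[0,0,-0.003,0,0,0,-1,0,0,-0.01,0,0,0,-1,0,0,-0.02,0,0,0,-1,0,0,-0.03,0,0,0,-1,0,0,-0.03,0,0,0,-1,0,0,-0.03,0,0,0,-1,0,0,-0.02,0,0,0,-1,0,0,0,0,0,0,-1]'
sed -i 's/^x,y=.*/x,y=map(float,sys.argv[3:5])/' w.py; python3 w.py w4 .1695 .525 -.303 .24 80
```

```text
eef_pos: [0.5255, -0.3042, 0.0963]
eef_rot: [0.0, 0.087, 0.996, 0.0]
ft_force: [-2.5, 1.5, 8.0]
t: 14.0
eef_pos: [0.5255, -0.3042, 0.0958]
eef_rot: [-0.0, 0.087, 0.996, -0.0]
ft_force: [-0.1, -0.3, 0.5]
gripper_width: 0.0853
finger_force: 0.0
t: 14.8
eef_pos: [0.5266, -0.3051, 0.2425]
eef_rot: [0.002, 0.088, 0.996, -0.0]
ft_force: [0.1, 0.3, 0.3]
gripper_width: 0.085
finger_force: 0.0
px box [  216   103    76   151 10539] r ((525.6802368164062, -304.45941162109375), (66.24808502197266, 149.3679656982422), 79.88740539550781) z 0.1693117210814727
t 14.85 pos [ 0.5261 -0.3046  0.2407] yawY 79.97 turn(tool rotvec) [-0.0002  0.0028 -0.0005] shift now-frame mm [1.3 1.4 0.7] after-turn mm [1.3 1.4 0.7] F [-0.84 -0.11 -0.08] w 0.0854 ff 0.0
```

The separator lies square on the pile: centre (525.7, -304.5) mm, yaw -10.1°, top at 0.169. Now I'll go for the cassette.

```bash
python3 -m jog '[0,0,0,0,0,-0.14,-1,0,0,0,0,0,-0.14,-1,0,0,0,0,0,-0.14,-1,0,0,0,0,0,-0.142,-1,0,0,0,0,0,0,-1]'|sed -n 1,3p; python3 -c "
from h import *
togo(.4905,.3067,.20,112.2)"
```

```text
t: 15.35
eef_pos: [0.525, -0.3041, 0.2383]
eef_rot: [-0.0, -0.194, 0.981, 0.0]
t 15.35 pos [ 0.525  -0.3041  0.2383] yawY 112.32 turn(tool rotvec) [ 0.0008 -0.0007  0.0021] shift now-frame mm [-200.1  578.1   38.6] after-turn mm [-198.8  578.6   38.3] F [-0.76  0.48 -0.11] w 0.0853 ff 0.0
```

```bash
python3 -m jog '[-0.006,0.017,0,0,0,0,-1,-0.012,0.035,0,0,0,0,-1,-0.014,0.04,0,0,0,0,-1,-0.014,0.04,0,0,0,0,-1,-0.014,0.04,0,0,0,0,-1,-0.014,0.04,0,0,0,0,-1,-0.014,0.04,0,0,0,0,-1,-0.014,0.04,0,0,0,0,-1,-0.014,0.04,0,0,0,0,-1,-0.014,0.04,0,0,0,0,-1]'|sed -n 1,3p
python3 -m jog '[-0.014,0.04,0,0,0,0,-1,-0.014,0.04,0,0,0,0,-1,-0.014,0.04,0.01,0,0,0,-1,-0.012,0.035,0.01,0,0,0,-1,-0.009,0.026,0.01,0,0,0,-1,-0.006,0.016,0.008,0,0,0,-1,-0.002,0.006,0,0,0,0,-1,0,0,0,0,0,0,-1]'|sed -n 1,3p
python3 w.py w5 .020 .4905 .3067 .12 112.2
```

```text
t: 16.35
eef_pos: [0.5048, 0.0909, 0.2386]
eef_rot: [-0.0, -0.19, 0.982, 0.0]
t: 17.15
eef_pos: [0.4947, 0.3038, 0.2006]
eef_rot: [-0.0, -0.192, 0.981, -0.0]
px box [ 236  102   41  106 4048] r ((488.93072509765625, 306.73443603515625), (139.5045166015625, 49.98123550415039), 22.40807342529297) z 0.020474151577767552
t 17.2 pos [0.4951 0.303  0.2011] yawY 112.05 turn(tool rotvec) [-0.0005 -0.     -0.0026] shift now-frame mm [ 2.9  5.2 81.1] after-turn mm [ 2.9  5.1 81.1] F [-0.45  0.3  -0.27] w 0.0857 ff 0.0
```

```bash
python3 -m jog '[0.004,0.006,0.02,0,0,-0.006,-1,0,0,0.03,0,0,0,-1,0,0,0.035,0,0,0,-1,0,0,0.035,0,0,0,-1,0,0,0.035,0,0,0,-1,0,0,0.03,0,0,0,-1,0,0,0.02,0,0,0,-1,0,0,0.01,0,0,0,-1,0,0,0,0,0,0,-1]'
python3 -c "
from h import *
togo(.489,.3067,-.046,112.4)"
```

```text
t: 18.1
eef_pos: [0.4889, 0.3068, -0.0145]
eef_rot: [-0.0, -0.194, 0.981, -0.0]
ft_force: [0.0, 0.3, 0.7]
gripper_width: 0.0853
finger_force: 0.0
t 18.1 pos [ 0.4889  0.3068 -0.0145] yawY 112.42 turn(tool rotvec) [-0.0008 -0.001   0.0003] shift now-frame mm [-0.1 -0.1 31.5] after-turn mm [-0.1 -0.1 31.5] F [0.05 0.25 0.68] w 0.0853 ff 0.0
```

```bash
python3 -m jog '[0,0,0.015,0,0,0,-1,0,0,0.01,0,0,0,-1,0,0,0.0065,0,0,0,-1,0,0,0,0,0,0,-1]'
python3 -m jog '[0,0,0,0,0,0,-0.5,0,0,0,0,0,0,-0.3,0,0,0,0,0,0,1,0,0,0,0,0,0,1,0,0,0,0,0,0,1,0,0,0,0,0,0,1]'
```

```text
t: 18.5
eef_pos: [0.4883, 0.3079, -0.0464]
eef_rot: [-0.001, -0.195, 0.981, -0.0]
ft_force: [-0.9, -0.4, 0.0]
gripper_width: 0.0856
finger_force: 0.0
t: 19.1
eef_pos: [0.4909, 0.3094, -0.0419]
eef_rot: [0.002, -0.195, 0.981, 0.001]
ft_force: [-9.5, -8.0, 56.8]
gripper_width: 0.049
finger_force: 85.5
```

The tips reached the table while closing (57 N up), so the tips would stand flush with the cassette's underside. I'll relieve the force, reopen and regrip about 6 mm higher.

```bash
python3 -m jog '[0,0,-0.004,0,0,0,1,0,0,0,0,0,0,-0.4,0,0,0,0,0,0,-1,0,0,0,0,0,0,-1,0,0,-0.006,0,0,0,-1,0,0,0,0,0,0,-1]'
python3 w.py w6 .020 .489 .3067 -.036 112.4
python3 -m jog '[0,0,0,0,0,0,-0.5,0,0,0,0,0,0,-0.3,0,0,0,0,0,0,1,0,0,0,0,0,0,1,0,0,0,0,0,0,1,0,0,0,0,0,0,1]'
```

```text
t: 19.7
eef_pos: [0.489, 0.3083, -0.0352]
eef_rot: [0.0, -0.195, 0.981, 0.0]
ft_force: [0.9, -0.3, 1.0]
gripper_width: 0.0851
finger_force: 0.0
px box [  197   123   111   219 21132] r ((480.11676025390625, 305.18475341796875), (123.36197662353516, 50.31170654296875), 22.81343650817871) z 0.02046732234794553
t 19.75 pos [ 0.4889  0.3083 -0.0354] yawY 112.51 turn(tool rotvec) [0.0001 0.0005 0.002 ] shift now-frame mm [ 0.5 -1.5  0.6] after-turn mm [ 0.5 -1.5  0.6] F [0.33 0.12 0.43] w 0.0856 ff 0.0
t: 20.35
eef_pos: [0.4887, 0.3081, -0.0355]
eef_rot: [-0.0, -0.195, 0.981, -0.0]
ft_force: [-0.9, -1.0, 7.4]
gripper_width: 0.0488
finger_force: 62.5
```

```bash
python3 -m jog '[0,0,-0.005,0,0,0,1,0,0,-0.015,0,0,0,1,0,0,-0.025,0,0,0,1,0,0,-0.035,0,0,0,1,0,0,-0.035,0,0,0,1,0,0,-0.035,0,0,0,1,0,0,-0.035,0,0,0,1,0,0,-0.035,0,0,0,1,0,0,-0.02,0,0,0,1,0,0,0,0,0,0,1]'
python3 -m jog '[0,0,0,0,0,0.08,1,0,0,0,0,0,0.1,1,0,0,0,0,0,0.1,1,0,0,0,0,0,0.1,1,0,0,0,0,0,0.1,1,0,0,0,0,0,0.085,1,0,0,0,0,0,0,1]'
python3 -c "
from h import *
togo(.5255,-.304,.19,80)"
```

```text
t: 21.35
eef_pos: [0.4899, 0.3089, 0.2085]
eef_rot: [0.002, -0.195, 0.981, 0.001]
ft_force: [0.3, -0.4, -0.9]
gripper_width: 0.0483
finger_force: 62.1
t: 22.05
eef_pos: [0.4882, 0.3078, 0.204]
eef_rot: [-0.0, 0.087, 0.996, -0.0]
ft_force: [-0.2, -0.7, -0.9]
gripper_width: 0.0486
finger_force: 62.1
t 22.05 pos [0.4882 0.3078 0.204 ] yawY 80.05 turn(tool rotvec) [-0.0007 -0.0006  0.0009] shift now-frame mm [-142.5 -596.2   14.4] after-turn mm [-143.  -596.1   14. ] F [-0.25 -0.73 -0.87] w 0.0486 ff 62.05
```

```bash
python3 -m jog '[-0.004,-0.015,0,0,0,0,1,-0.007,-0.03,0,0,0,0,1,-0.008,-0.035,0,0,0,0,1,-0.008,-0.035,0,0,0,0,1,-0.008,-0.035,0,0,0,0,1,-0.008,-0.035,0,0,0,0,1,-0.008,-0.035,0,0,0,0,1,-0.008,-0.035,0,0,0,0,1,-0.008,-0.035,0,0,0,0,1,-0.008,-0.035,0,0,0,0,1]'|sed -n 1,2p
python3 -m jog '[-0.008,-0.035,0,0,0,0,1,-0.008,-0.035,0,0,0,0,1,-0.008,-0.035,0,0,0,0,1,-0.008,-0.035,0,0,0,0,1,-0.008,-0.035,0,0,0,0,1,-0.008,-0.033,0,0,0,0,1,-0.008,-0.03,0,0,0,0,1,-0.005,-0.02,0,0,0,0,1,-0.002,-0.01,0,0,0,0,1,0,0,0,0,0,0,1]'|sed -n 1,2p
python3 - <<'E'
from h import *
c=read_camera("wrist");P=cloud(c);s=read_state()
print(s["eef_pos"])
m=(abs(P[...,2]-(s["eef_pos"][2]+.0555))<.007)&(c["range_z"]>0)&(c["color"].max(-1)>90)&(np.hypot(P[...,0]-.525,P[...,1]+.303)<.13)
m[-40:]=0;q=P[m];print(m.sum(),cv2.minAreaRect((q[:,:2]*1000).astype(np.float32)),np.median(q[:,2]))
d=q-q.mean(0);print("normal",np.linalg.svd(d,full_matrices=False)[2][2])
togo(.5255,-.304,.145,80)
E
```

```text
t: 23.05
eef_pos: [0.5062, -0.0272, 0.2044]
t: 24.05
eef_pos: [0.5221, -0.3011, 0.2041]
[ 0.52251645 -0.29968825  0.20411453]
15698 ((512.5923461914062, -299.62408447265625), (75.94308471679688, 121.891357421875), 80.38636779785156) 0.2600489784032103
normal [-0.00215907  0.00140973  0.99999668]
t 24.1 pos [ 0.5225 -0.2997  0.2041] yawY 80.14 turn(tool rotvec) [ 0.0003 -0.0006  0.0025] shift now-frame mm [-3.7 -3.8 59.1] after-turn mm [-3.7 -3.7 59.1] F [-0.18  0.56 -0.99] w 0.0485 ff 62.08
```

```bash
python3 -m jog '[-0.002,-0.002,0.005,0,0,0.001,1,-0.002,-0.002,0.015,0,0,0,1,0,0,0.02,0,0,0,1,0,0,0.012,0,0,0,1,0,0,0.006,0,0,0,1,0,0,0.003,0,0,0,1,0,0,0,0,0,0,1]'; python3 -c "
from h import *
togo(.5255,-.304,.1333,80)"
```

```text
t: 24.8
eef_pos: [0.5264, -0.3043, 0.1433]
eef_rot: [-0.0, 0.086, 0.996, -0.0]
ft_force: [-0.5, 0.0, -0.9]
gripper_width: 0.0485
finger_force: 62.1
t 24.8 pos [ 0.5264 -0.3043  0.1433] yawY 80.09 turn(tool rotvec) [-0.0001 -0.0001  0.0016] shift now-frame mm [ 1.   0.1 10. ] after-turn mm [ 1.   0.1 10. ] F [-0.49  0.01 -0.94] w 0.0485 ff 62.09
```

```bash
python3 -m jog '[0.001,0,0.003,0,0,0,1,0,0,0.002,0,0,0,1,0,0,0.001,0,0,0,1,0,0,0,0,0,0,1]'|sed -n 2,4p;python3 -m jog '[0,0,0.001,0,0,0,1,0,0,0,0,0,0,1]'|sed -n 2,4p;python3 -m jog '[0,0,0.001,0,0,0,1,0,0,0,0,0,0,1]'|sed -n 2,4p
```

```text
eef_pos: [0.5254, -0.3041, 0.1374]
eef_rot: [0.0, 0.086, 0.996, 0.0]
ft_force: [-0.3, -0.0, -1.2]
eef_pos: [0.5254, -0.3042, 0.1363]
eef_rot: [-0.0, 0.086, 0.996, -0.0]
ft_force: [-0.6, 0.1, -1.1]
eef_pos: [0.5253, -0.3041, 0.1352]
eef_rot: [-0.0, 0.086, 0.996, -0.0]
ft_force: [0.2, -0.6, -0.5]
```

```bash
python3 -m jog '[0,0,0.0006,0,0,0,1,0,0,0,0,0,0,1]'|sed -n 2,4p;python3 -m jog '[0,0,0.0006,0,0,0,1,0,0,0,0,0,0,1]'|sed -n 2,4p
```

```text
eef_pos: [0.5254, -0.3042, 0.1347]
eef_rot: [-0.0, 0.086, 0.996, -0.0]
ft_force: [0.2, -0.5, -1.6]
eef_pos: [0.5254, -0.3041, 0.1341]
eef_rot: [-0.0, 0.086, 0.996, -0.0]
ft_force: [0.4, 0.0, -1.7]
```

```bash
python3 -m jog '[0,0,0.0006,0,0,0,1,0,0,0,0,0,0,1]'|sed -n 2,4p
```

```text
eef_pos: [0.5254, -0.3041, 0.1335]
eef_rot: [-0.0, 0.086, 0.996, -0.0]
ft_force: [0.8, -0.5, -0.6]
```

```bash
python3 -m jog '[0,0,0.0005,0,0,0,1,0,0,0,0,0,0,1]'|sed -n 2,4p
```

```text
eef_pos: [0.5254, -0.3041, 0.1334]
eef_rot: [0.0, 0.086, 0.996, 0.0]
ft_force: [-2.3, 2.0, 5.1]
```

Contact at eef z 0.1334 (5 N), as predicted. I'll hold, release and withdraw.

```bash
python3 -m jog '[0,0,0,0,0,0,1,0,0,0,0,0,0,1]'|sed -n 2,4p; python3 -m jog '[0,0,0,0,0,0,-1,0,0,0,0,0,0,-1,0,0,0,0,0,0,-1,0,0,0,0,0,0,-1,0,0,0,0,0,0,-1]'; python3 -m jog '[0,0,-0.003,0,0,0,-1,0,0,-0.01,0,0,0,-1,0,0,-0.02,0,0,0,-1,0,0,-0.03,0,0,0,-1,0,0,-0.03,0,0,0,-1,0,0,-0.03,0,0,0,-1,0,0,-0.01,0,0,0,-1,0,0,0,0,0,0,-1,0,0,0,0,0,0,-1]'
python3 w.py w7 .1895 .525 -.303 .24 80
```

```text
eef_pos: [0.5254, -0.3042, 0.1334]
eef_rot: [0.0, 0.086, 0.996, 0.0]
ft_force: [-0.9, 1.1, 5.0]
t: 27.1
eef_pos: [0.5254, -0.3042, 0.133]
eef_rot: [-0.0, 0.086, 0.996, -0.0]
ft_force: [-0.1, 1.1, -1.0]
gripper_width: 0.0856
finger_force: 0.0
t: 28.0
eef_pos: [0.5251, -0.3039, 0.2654]
eef_rot: [-0.0, 0.086, 0.996, 0.0]
ft_force: [0.4, -0.0, -0.2]
gripper_width: 0.0856
finger_force: 0.0
px box [ 224  110   56  140 7246] r ((525.2139282226562, -304.2747802734375), (50.00398635864258, 140.47576904296875), 80.4788589477539) z 0.18931484769464507
t 28.05 pos [ 0.5249 -0.3038  0.265 ] yawY 80.09 turn(tool rotvec) [ 0.0002 -0.0015  0.0016] shift now-frame mm [ 0.   0.8 25. ] after-turn mm [ 0.1  0.8 25. ] F [ 0.12 -0.31 -0.16] w 0.0854 ff 0.0
```

View pics/w7.png

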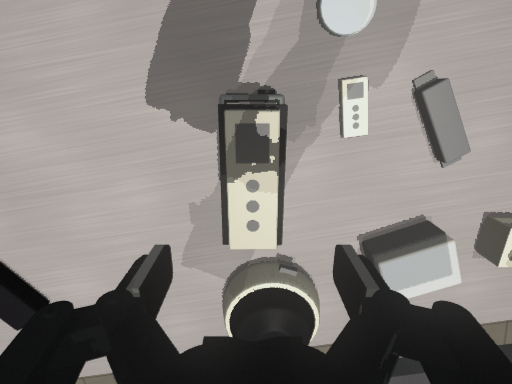

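The picture shows the cassette centred and square on the black separator at (252,178), with the fingers clear. The measured centre is (525.2, -304.3) mm and the top is at 0.189.

```bash
python3 -c "
from bench import sign_off
print(sign_off())"
```

```text
the job is handed in; nothing more can be done
None
```

The separator and the full-size cassette are both released and lie flat and square on the pile, within about 2 mm of its measured centre, and the job was handed in at about 28 s with no verdict returned. The first two grasps went wrong: one closed empty because the real fingertips sit about 47 mm short of the reported TCP, the other pressed the table at 57 N before I regripped higher.

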